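# Fetch a filter plug from a deep pocket with sprung tongs and bed it in a test port

## Task

Take the sprung tongs out of their stand, reach gently down into the narrow pocket of the aluminium block with them, squeeze them shut on the brass filter plug and lift it out; leave the blue plug in its pocket. Still holding it with the tongs, put the plug foot first into the bore of the grey test port, feel for the sprung stop inside it and press the plug down on that with a steady 4 to 9 N, held still for half a second (over 12 N spoils the filter). Then let go of the plug and leave it standing in the bore, hang the tongs upright in their stand again, never touch the brass plug with the bare fingers, and do not disturb the blue plug, the marker pen or the jar.

Things in the scene. Friction and masses are not known exactly. Their poses are not given: they have to be found in the camera images.
- tongs: Sprung parallel-action tongs, orange grip blocks, 100 g, 109 mm tall, upright in the stand at the start. Origin: midway between the two jaw tips; z up along the tongs, y the way the jaws open and close. The two steel jaws, each 10 mm wide (x), 4 mm thick (y), reach from z = 0 up to the grip blocks at z = 65; relaxed, the gap between them is 24 mm, their outer width 32 mm.
- tongs_grip (a point): Point midway between the two orange grip blocks, 85 mm above the jaw tips (z = 85 of the tongs). The blocks are 22 mm wide (x), reach from z = 65 to 105, and their flat outer faces, to be squeezed along y, are 56 mm apart when relaxed. Between them a black housing to z = 104. Squeezed to about 50 mm the tongs can be carried with the jaws still 18 mm apart; at 44 mm they grip a 12 mm head.
- jaw_a (a joint): How far one jaw with its grip block has moved inward, m: 0 relaxed, 0.0075 at the stop; the other jaw always moves equally. Each block pushes outward with about 3 N relaxed and 0.9 N more per mm. On the inside of each jaw a ledge, 3 mm deep, 11 to 15 mm above the tip: shut on a 12 mm head no more than 10 mm deep, it lies over the head's top and can push it down.
- tongs_stand: Grey plastic stand of the tongs, fixed: foot 84 x 94 x 6 mm, block 56 (x) x 66 (y) mm, top 70 mm above the worktop; in its middle an upright well 19 (x) x 39 (y) mm, 64 mm deep. Origin: centre of the underside; z up. The tongs hang with their y along the stand's y, grip blocks resting on the stand's top, jaw tips 5 mm above the worktop.
- block: Aluminium storage block, fixed: 44 (x) x 116 (y) x 84 mm high. Origin: centre of the underside; z up. Two upright pockets, 17 (x) x 39 (y) mm, 72 mm deep, at y = +30 and -30 mm; in the middle of each floor a square recess, 16.5 mm wide, 8 mm deep, holds a plug's foot, 4 mm above the worktop, so its top is 36 mm below the mouth. Either pocket may hold the brass plug.
- filter_plug: Brass filter plug, about 25 g, 44 mm tall. Origin: centre of its underside; z up. Round body 14 mm in diameter from z = 0 to 32, with bevelled foot and black ring; square head 12 x 12 mm from z = 32 to 44. It starts upright in one pocket, the sides of its head within about 0.1 rad of the block's axes.
- blank_plug: Blue plastic blanking plug of the same shape as the brass one, loose in the other pocket; it stays there.
- port: Grey test port, fixed: block 50 x 50 mm on a steel foot 86 x 66 mm, top 50 mm above the worktop, a small brass fitting on its +x side 22 mm up. Origin: centre of its underside; z up. The upright bore is in the middle of its top.
- bore_mouth (a point): Centre of the bore's mouth in the port's top; z up. The bore is round, 16.5 mm in diameter. In it a red sprung stop bears the plug; its height was set by hand and is not measured: 8 to 22 mm below the mouth, different each time. It gives 1 mm for each 10 N and springs back when let go; a plug on it keeps its head clear above the mouth.
- pen: Blue marker pen, 17 x 135 x 16 mm, loose on the worktop; bystander. Origin: centre of its underside.
- jar_white: White jar with red lid, 72 x 72 x 120 mm, loose on the worktop; bystander. Origin: centre of its underside.
Not all that is in view belongs to the job. Leave any turquoise look-alike of the tongs_stand alone.

How it is judged:
On the way, in this order (a step that is already met when the one before it is completed fails the run):
1. the brass plug, held in the tongs, is lifted clear of its pocket (z of filter_plug in the frame of block above 0.086 m and contact force between tongs and filter_plug above 1 N), for 0.2 s.
2. the tongs press the plug down in the bore with 4 to 9 N, held still (z of filter_plug in the frame of bore_mouth below -0.0055 m and horizontal distance between filter_plug and bore_mouth below 0.003 m and angle between filter_plug's own z axis and vertical below 0.12 rad and contact force between filter_plug and port between 4 and 9 N and linear speed of filter_plug below 0.003 m/s and contact force between tongs and filter_plug above 1 N), for 0.4 s.
At the end, for the whole second after the job is handed in: Brass plug in the bore: upright within 0.12 rad, within 3 mm of the axis, foot at least 5.5 mm below the mouth, free of the tongs; tongs hung in the stand: within 8 mm of its middle, at most 4 mm high, upright within 0.08 rad; both at rest; blue plug down in its pocket (z of filter_plug in the frame of bore_mouth below -0.0055 m and horizontal distance between filter_plug and bore_mouth below 0.003 m and angle between filter_plug's own z axis and vertical below 0.12 rad and linear speed of each of filter_plug, tongs below 0.02 m/s and contact force between tongs and filter_plug below 0.1 N and horizontal distance between tongs and tongs_stand below 0.008 m and z of tongs in the frame of tongs_stand below 0.009 m and angle between tongs's own z axis and vertical below 0.08 rad and z of blank_plug in the frame of block below 0.01 m); the robot touches nothing.
It fails at once if the brass plug is pressed into the port with more than 12 N (contact force between filter_plug and port above 12 N).
It fails at once if the tongs push on the storage block with more than 25 N (contact force between tongs and block above 25 N).
It fails at once if the bare fingers touch the brass plug (contact force between the fingers and filter_plug above 0.5 N).
It fails at once if the blue plug is moved more than 10 mm (distance of blank_plug from where it was at the start of the episode above 0.01 m).
It fails at once if the pen or the jar is moved more than 20 mm (distance of any of pen, jar_white from where it was at the start of the episode above 0.02 m).
It also fails if it takes over 64 s, if anything falls off the work surface, if the arm or the gripper's body presses on something with over 40 N, if the wrist force passes 120 N, or if a joint passes its speed limit or range.

## Robot

A 6-joint arm with a two-finger parallel gripper is mounted at the origin on a cart in front of the work surface, level with it; the furniture and walls round the work are solid. World frame = base frame: x ahead of the robot, y to its left, z up, the work surface at z = 0. Lengths are in m, angles in rad, forces in N, time in s.
With the tool pointing down it reaches from about 0.325 to 1 m from the base axis. Payload 5.1 kg.
Tool frame: the origin (TCP) lies between the finger pads; the fingertips stand 17 mm ahead of it and the grasp point (between the pads) lies 2 mm behind it; z points along the fingers, y is the line along which they close (so a half turn about z gives the same grasp; the last joint's range is limited). The gripper opens to 85 mm and grips with 20 to 120 N. Pads are 22 mm wide; open, the fingers measure 114 mm over their backs; the gripper's body (76 mm by 85 mm) begins 54 mm behind the grasp point. The pads swing forward as they close: fully open they stand 13 mm farther back than shut.
Start: joints at [1.247, 0.124, 1.65, -0, 1.367, -0.083], TCP at [0.155, 0.631, 0.248] pointing down, gripper open.
Joint ranges: [-2.61, 2.61], [-1.02, 2.33], [0.03, 2.71], [-1.35, 4.49], [0.32, 2.68], [-2.91, 2.91]. Speed limits (rad/s): [2.57, 2.57, 3.14, 3.14, 3.14, 3.14].

## Interface

Orientations are given as a unit quaternion [w, x, y, z].
In Python, from rig import state, snapshot, camera_model, close_job gives the robot as it stands.
- The arm moves only by the shell command python3 -m creep 'ROWS' [FORCE]. ROWS is JSON, a list of rows, each a list of 7 numbers: the turn, a rotation vector about the tool's x, y, z in degrees, then the shift along the tool's x, y, z in mm, then the closure, from -1 (fully open) to 1 (shut). In form: [[ax, ay, az, x, y, z, fingers], ...]. A call has 1 to 12 rows; each row shifts and turns the commanded pose from where the row before left it, along the tool's axes as they then stand; what a row does not reach is not made up. A row lasts 1/10 s, in which the tool goes at most 50 mm and 8.59 degrees, less where a joint would pass 70% of its speed; a pose out of reach is approached as far as the arm can. A call with a gripper value outside its range is refused whole. The fingers move at their own pace and stop on an object; FORCE is the grip in N (left out, the last holds). Time passes only in rows, so rows that do not move let the fingers close. It gives the time, the measured TCP pose, the force, the opening and the grip force at its end, in the units of the state.
- state(): the state, without advancing time (a new reading comes with each control period).
- snapshot(name): name is "scene" or "side" or "wrist"; returns the picture (384x512x3 uint8, red, green, blue); there is no depth.
- camera_model(name): a dict with "fx", "fy", "cx", "cy" (pixels), "view" (4x4, takes a point from world to camera coordinates). Camera axes: x right, y up, looking along -z (the intrinsics and any distortion apply to the point x, -y, -z); pixel columns grow to the right and rows downward; lengths in m; the calibration is good to about 2 mm. The wrist camera is an equidistant fisheye: a pixel r from the principal point sees the ray r / f radians off the axis. A picture is of the moment at which its call begins: read the wrist's pose just before it. camera_model takes no time and is no camera call; for the wrist camera it gives the pose at the moment of the call.
- close_job(): hands the job in; it is judged then, once.
The state is a dict: "time": time; "joints": joint angles; "joint_vel": joint speeds; "tau": joint torques, N m; "position": TCP position; "ee_rot": TCP orientation; "wrist_force": force on the tool from outside, world axes, zero at the start; "ft_torque": the same for the moment, N m; "grip_width": finger opening in m; "finger_force": force on a finger pad.
Only numpy, scipy, OpenCV 4.12 (cv2) and the standard library are available. Lean on these libraries where they do the work, as an engineer would, in place of code of your own. Each camera call takes 0.05 s, during which the arm holds its last target. There are 200 camera calls.

## Working session

There is one attempt and no reset: what is moved stays moved. The work goes in short steps, Python scripts to look and compute and a shell command to move; the robot and the scene stay as the last step left them, time stands still between calls to the robot, and variables do not carry over. Pictures are saved under pics/ and viewed, at most 10 in all, crops included, and the job is handed in when it is done.

```bash
ls; mkdir -p pics
python3 - <<'E'
from rig import *
import cv2,numpy as np
s=state();print(s)
for n in("scene","side","wrist"):
    im=snapshot(n);cv2.imwrite(f"pics/{n}0.png",im[:,:,::-1]);m=camera_model(n);print(n,{k:(np.round(v,3).tolist()) for k,v in m.items() if k!='name'} )
E
```

```text
pics
{'time': 0.0, 'joints': array([ 1.24739490e+00,  1.24509572e-01,  1.65165722e+00, -2.29408027e-05,
        1.36747002e+00, -8.25770312e-02]), 'joint_vel': array([ 0.00043846, -0.00024335, -0.00036636, -0.00039121,  0.00067738,
       -0.00082723]), 'tau': array([-3.70965518e-05, -4.23633456e+01, -3.65441859e+01, -9.96083668e-05,
        7.22924786e-03,  9.08624600e-06]), 'position': array([0.1548676 , 0.63070346, 0.24705999]), 'ee_rot': array([-1.95048040e-04,  1.20119057e-01,  9.92758967e-01, -1.00335836e-03]), 'wrist_force': array([-0.20232726, -0.08176478,  0.43601756]), 'ft_torque': array([0.01825695, 0.03050336, 0.07771684]), 'finger_force': 0.0, 'grip_width': 0.08530621876958523}
scene {'fx': 387.912, 'fy': 387.912, 'cx': 246.588, 'cy': 192.542, 'view': [[0.883, -0.468, -0.008, -0.467], [0.308, 0.569, 0.763, -0.217], [-0.353, -0.676, 0.647, -0.886], [0.0, 0.0, 0.0, 1.0]]}
side {'fx': 446.42, 'fy': 446.42, 'cx': 260.235, 'cy': 191.789, 'view': [[0.874, -0.485, -0.016, -0.458], [0.278, 0.474, 0.835, -0.207], [-0.397, -0.735, 0.55, -1.069], [0.0, 0.0, 0.0, 1.0]]}
wrist {'fx': 297.319, 'fy': 297.319, 'cx': 259.427, 'cy': 188.733, 'view': [[0.238, 0.971, -0.002, -0.647], [-0.923, 0.225, -0.313, 0.04], [-0.304, 0.077, 0.95, -0.381], [0.0, 0.0, 0.0, 1.0]]}
```

View pics/scene0.png

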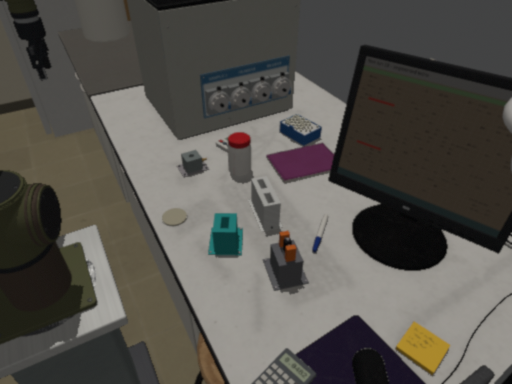

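View pics/wrist0.png

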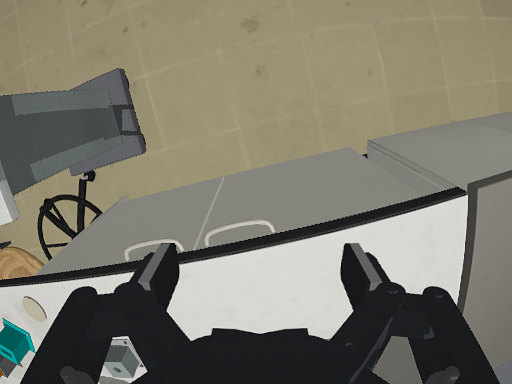

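```bash
cat > h.py <<'E'
import numpy as np,cv2,json
from rig import *
def cam(n):
    m=camera_model(n);m['view']=np.array(m['view']);m['n']=n;return m
def ray(m,u,v):
    x=(u-m['cx'])/m['fx'];y=(v-m['cy'])/m['fy']
    if m['n']=='wrist':
        r=np.hypot(x,y);s=np.sin(r)/max(r,1e-9);d=np.array([x*s,-y*s,-np.cos(r)])
    else: d=np.array([x,-y,-1.])
    R=m['view'][:3,:3];d=R.T@d
    return -R.T@m['view'][:3,3],d/np.linalg.norm(d)
def proj(m,P):
    c=m['view'][:3,:3]@np.array(P)+m['view'][:3,3];x,y,z=c[0],-c[1],-c[2]
    if m['n']=='wrist':
        h=np.hypot(x,y);k=np.arctan2(h,z)/max(h,1e-9)
    else:k=1/z
    return np.array([m['cx']+m['fx']*x*k,m['cy']+m['fy']*y*k])
def atz(m,u,v,z):
    o,d=ray(m,u,v);return o+d*(z-o[2])/d[2]
def tri(rs):
    A=np.zeros((3,3));b=np.zeros(3)
    for o,d in rs:
        Q=np.eye(3)-np.outer(d,d);A+=Q;b+=Q@o
    return np.linalg.solve(A,b)
def shot(n,name):
    m=cam(n);im=snapshot(n)[:,:,::-1].copy();cv2.imwrite(f'pics/{name}.png',im)
    json.dump({k:(v.tolist() if hasattr(v,'tolist') else v) for k,v in m.items()},open(f'pics/{name}.json','w'));return m,im
def load(name):
    m=json.load(open(f'pics/{name}.json'));m['view']=np.array(m['view']);return m
E
python3 - <<'E'
from h import *
m=cam('scene');print(ray(m,0,0)[0])
for n,u,v,z in [('tstand',287,253,.07),('tongs grip tops',287,240,.11),('block',263,190,.084),('pocketa',261,186,.084),('pocketb',268,200,.084),('port',192,157,.05),('decoy',226,222,.07),('pen',320,233,.01),('jar top',240,138,.12)]:
    print(n,atz(m,u,v,z).round(3))
c=cam('wrist');print(ray(c,256,190)); p=c['view'];print(np.round(p[:3,:3]@np.array(state()['position'])+p[:3,3],3))
im=cv2.imread('pics/scene0.png');a=cv2.resize(im[160:300,170:340],None,fx=4.5,fy=4.1,interpolation=cv2.INTER_CUBIC);cv2.imwrite('pics/crop1.png',a[:600,:800])
s=cv2.imread('pics/side0.png');cv2.imwrite('pics/side0b.png',s)
E
```

```text
[ 0.1669147  -0.69403057  0.73516394]
tstand [ 0.511 -0.226  0.07 ]
tongs grip tops [ 0.51  -0.223  0.11 ]
block [ 0.565 -0.025  0.084]
pocketa [ 0.568 -0.008  0.084]
pocketb [ 0.556 -0.065  0.084]
port [0.472 0.251 0.05 ]
decoy [ 0.434 -0.073  0.07 ]
pen [ 0.653 -0.168  0.01 ]
jar top [0.601 0.177 0.12 ]
(array([0.07553112, 0.64893891, 0.37287095]), array([ 0.30500014, -0.08885483, -0.94819815]))
[ 0.002 -0.038 -0.145]
```

View pics/crop1.png

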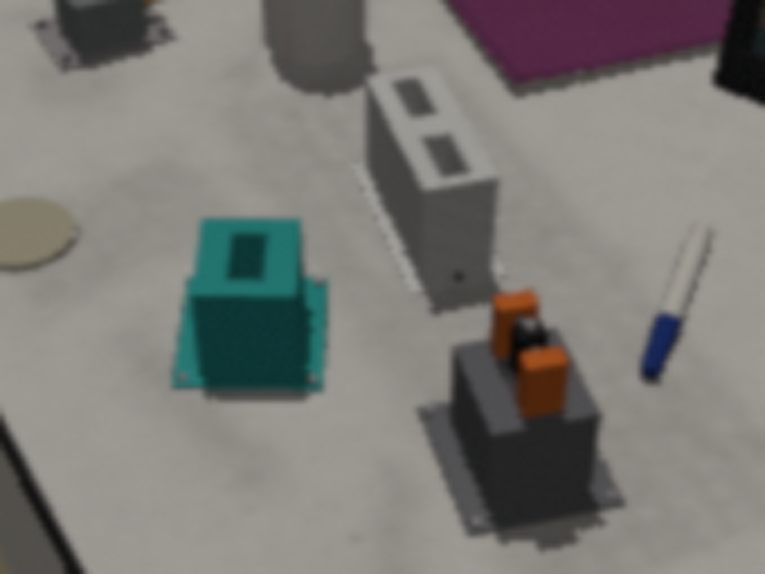

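Candidates for the tongs' stand are the grey stand with orange blocks at scene (287,265) and the empty turquoise look-alike at (226,235). I choose the grey one; the crop confirms it holds the orange tongs. The block is at (265,203) with its two pockets, the port at (192,162), the jar at (240,157) and the pen at (320,233).

```bash
python3 -m creep '[[0,0,0,-30,-31,-7,-1],[0,0,0,-30,-31,-7,-1],[0,0,0,-30,-31,-7,-1],[0,0,0,-30,-31,-7,-1],[0,0,0,-30,-31,-7,-1],[0,0,0,-30,-31,-7,-1],[0,0,0,-30,-31,-7,-1],[0,0,0,-30,-31,-7,-1],[0,0,0,-30,-31,-7,-1],[0,0,0,-30,-31,-7,-1]]'
python3 -m creep '[[0,0,0,-30,-31,-7,-1],[0,0,0,-30,-31,-7,-1],[0,0,0,-30,-31,-7,-1],[0,0,0,-30,-31,-7,-1],[0,0,0,-30,-31,-7,-1],[0,0,0,-30,-31,-7,-1],[0,0,0,-30,-31,-7,-1],[0,0,0,-30,-31,-7,-1],[0,0,0,-30,-31,-7,-1],[0,0,0,0,0,0,-1],[0,0,0,0,0,0,-1]]'
python3 - <<'E'
from h import *
shot('wrist','w1')
E
```

```text
time: 1.15
position: [0.3728, 0.257, 0.3184]
ee_rot: [0.0, 0.12, 0.993, 0.0]
wrist_force: [0.6, 0.5, -0.5]
grip_width: 0.0852
finger_force: 0.0
time: 2.25
position: [0.5682, -0.0774, 0.3806]
ee_rot: [-0.001, 0.121, 0.993, 0.0]
wrist_force: [0.1, 0.3, -0.4]
grip_width: 0.0853
finger_force: 0.0
```

View pics/w1.png

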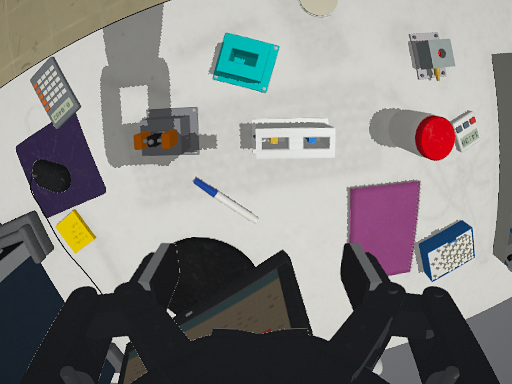

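The wrist view shows the brass head at (275,140) in the left (-y) pocket and the blue one at (312,140). The tongs are at (156,140) and the port's bore is at (441,53). Next is a closer second view.

```bash
python3 -m creep '[[0,0,0,-7,-17,25,-1],[0,0,0,-7,-17,25,-1],[0,0,0,-7,-17,25,-1],[0,0,0,-7,-17,25,-1],[0,0,0,0,0,0,-1],[0,0,0,0,0,0,-1]]'
python3 - <<'E'
from h import *
m,im=shot('wrist','w2');w1=cv2.imread('pics/w1.png');M1=load('w1')
def crop(im,M,P,h,f):
    u,v=proj(M,P).astype(int);print(u,v);x0,y0=max(u-h,0),max(v-h,0);c=im[y0:y0+2*h,x0:x0+2*h];print('origin',x0,y0,c.shape)
    c=cv2.resize(c,None,fx=f,fy=f,interpolation=cv2.INTER_CUBIC);o=np.zeros((300,400,3),np.uint8);c=c[:300,:400];o[:c.shape[0],:c.shape[1]]=c;return o
S=[.51,-.226,.08];B=[.565,-.03,.084];P=[.472,.251,.05]
r1=np.hstack([crop(w1,M1,S,50,3),crop(w1,M1,P,50,3)])
r2=np.hstack([crop(im,m,S,60,2.5),crop(im,m,B,75,2)])
cv2.imwrite('pics/mont1.png',np.vstack([r1,r2]))
E
```

```text
time: 2.9
position: [0.5786, -0.1481, 0.2811]
ee_rot: [-0.001, 0.12, 0.993, 0.0]
wrist_force: [-0.8, -0.1, 0.8]
grip_width: 0.0854
finger_force: 0.0
155 138
origin 105 88 (100, 100, 3)
435 53
origin 385 3 (100, 100, 3)
178 125
origin 118 65 (120, 120, 3)
359 133
origin 284 58 (150, 150, 3)
```

View pics/mont1.png

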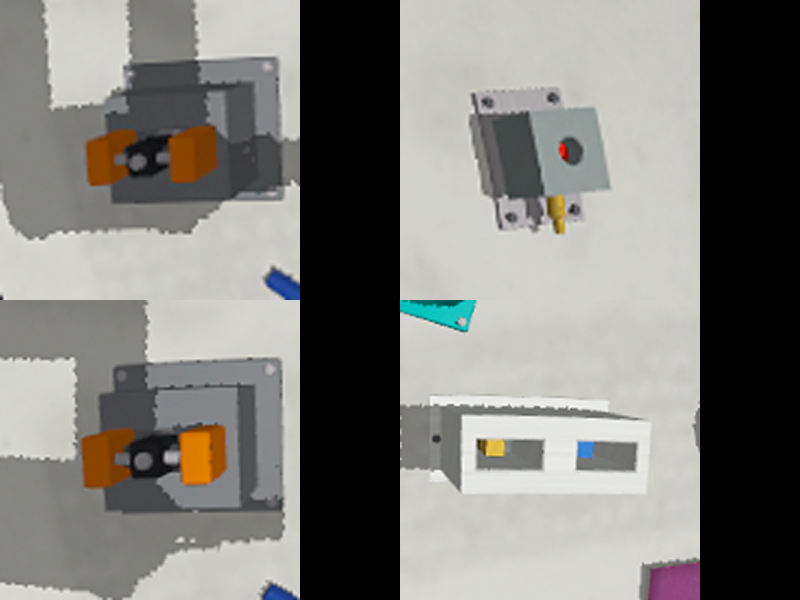

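```bash
cat > fit.py <<'E'
from h import *
from scipy.optimize import least_squares
def fit(M,pts,model,x0):
    # model Nx3 local, fit x,y,z,yaw
    f=lambda p:np.concatenate([proj(M,[p[0]+np.cos(p[3])*a-np.sin(p[3])*b,p[1]+np.sin(p[3])*a+np.cos(p[3])*b,p[2]+c])-q for (a,b,c),q in zip(model,pts)])
    r=least_squares(f,x0);return r.x.round(4),np.sqrt(np.mean(r.fun**2)).round(2)
def rect(sx,sy):return [(-sx/2,-sy/2,0),(-sx/2,sy/2,0),(sx/2,sy/2,0),(sx/2,-sy/2,0)]
E
python3 - <<'E'
from fit import *
M1,M2=load('w1'),load('w2')
t=lambda L,ox,oy,f,mx,my:[np.array([ox+(x-mx)/f,oy+(y-my)/f]) for x,y in L]
S=t([(100,394),(240,387),(239,510),(106,511)],118,65,2.5,0,300)
B=t([(463,415),(649,421),(647,493),(463,493)],284,58,2,400,300)
P=t([(530,112),(596,107),(610,189),(541,196)],385,3,3,400,0)
print('image TL = low x, low y')
print('stand',fit(M2,S,rect(.056,.066),[.51,-.226,.07,.0]))
print('block',fit(M2,B,rect(.044,.116),[.56,-.03,.084,.0]))
print('port',fit(M1,P,rect(.05,.05),[.47,.25,.05,0]), atz(M1,385+171/3,3+151/3,.05))
s1=t([(235,203),(113,203)],105,88,3,0,0)
for a,b in zip(s1,S[2:]):print('stand corner tri',tri([ray(M1,*a),ray(M2,*b)]).round(4))
for u,v,w in[((275,140),0,0)]:pass
b2=t([(494,448),(586,450)],284,58,2,400,300)
print('brass',tri([ray(M1,275,140),ray(M2,*b2[0])]).round(4),'blue',tri([ray(M1,312,140),ray(M2,*b2[1])]).round(4))
c=cam('side');
im=cv2.imread('pics/side0.png')
print('side proj port top',proj(c,[.472,.251,.05]),'stand',proj(c,[.51,-.226,.07]),'block',proj(c,[.565,-.03,.084]))
E
```

```text
image TL = low x, low y
stand (array([ 0.5118, -0.2208,  0.0704, -0.252 ]), np.float64(0.36))
block (array([ 0.5696, -0.0235,  0.0806, -0.2107]), np.float64(0.37))
port (array([ 0.4726,  0.268 ,  0.0455, -0.0226]), np.float64(0.48)) [0.47297034 0.26519201 0.05      ]
stand corner tri [ 0.5513 -0.2015  0.0455]
stand corner tri [ 0.5311 -0.2609  0.0666]
brass [ 0.5653 -0.0528  0.0365] blue [0.5757 0.0031 0.0528]
side proj port top [207.1766086  164.81822322] stand [300.47418152 239.29274844] block [278.09374126 189.45579684]
```

```bash
python3 -m creep '[[0,0,0,12,-22,20,-1],[0,0,0,12,-22,20,-1],[0,0,0,12,-22,20,-1],[0,0,0,12,-21,20,-1],[0,0,0,0,0,0,-1],[0,0,0,0,0,0,-1]]'
python3 - <<'E'
from h import *
m,im=shot('wrist','w3');print(proj(m,[.512,-.221,.11]))
h=cv2.cvtColor(im,cv2.COLOR_BGR2HSV);k=cv2.inRange(h,(5,150,60),(20,255,255))
n,l,s,c=cv2.connectedComponentsWithStats(k)
for i in range(1,n):
    if s[i][4]>60:print(s[i],c[i])
u,v=proj(m,[.512,-.221,.11]).astype(int);print(u-80,v-60)
cv2.imwrite('pics/c3.png',cv2.resize(im[v-60:v+60,u-80:u+80],None,fx=5,fy=5,interpolation=cv2.INTER_CUBIC))
E
```

```text
time: 3.55
position: [0.5125, -0.222, 0.2031]
ee_rot: [0.001, 0.12, 0.993, -0.0]
wrist_force: [0.3, 0.4, 0.9]
grip_width: 0.0857
finger_force: 0.0
[262.61199785 198.70682452]
[226 172  19  38 632] [235.09968354 190.57436709]
[279 172  19  38 608] [287.35032895 190.79934211]
182 138
```

View pics/c3.png

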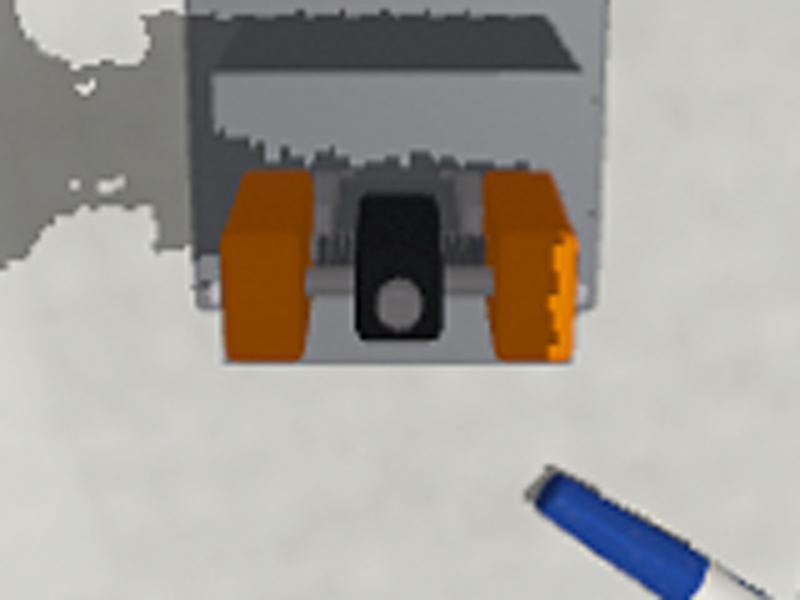

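Run:
```python
from fit import *
M=load('w3');L=[(221,234),(578,232),(574,361),(226,361)]
p=[np.array([182+x/5,138+y/5]) for x,y in L]
print('tongs top',fit(M,p,rect(.022,.056),[.512,-.221,.11,-.25]))
q=[np.array([182+x/5,138+y/5]) for x,y in [(213,71),(580,71),(226,361),(574,361)]]
print('at z.11',[atz(M,*a,.11).round(4).tolist() for a in p], np.mean([atz(M,*a,.11) for a in p],0))
print('stand top back corners z.07',[atz(M,*a,.07).round(4).tolist() for a in q[:2]])
s=state();R=cv2.Rodrigues(np.zeros(3))[0]
from scipy.spatial.transform import Rotation as Ro
w,x,y,z=s['ee_rot'];Rm=Ro.from_quat([x,y,z,w]).as_matrix();print(Rm.round(3),s['position'])
```

```text
tongs top (array([ 0.512 , -0.2215,  0.1074, -0.2365]), np.float64(0.17))
at z.11 [[0.4942, -0.2457, 0.11], [0.507, -0.1919, 0.11], [0.5281, -0.1968, 0.11], [0.5148, -0.2507, 0.11]] [ 0.51101946 -0.22127116  0.11      ]
stand top back corners z.07 [[0.4758, -0.2466, 0.07], [0.4912, -0.1832, 0.07]]
[[-0.971  0.238  0.004]
 [ 0.238  0.971 -0.001]
 [-0.004 -0.    -1.   ]] [ 0.51313251 -0.22201762  0.20371393]
```

```bash
python3 -m creep '[[0,0,0,2,0,25,-1],[0,0,0,0,0,25,-1],[0,0,0,0,0,25,-1],[0,0,0,0,0,20,-1],[0,0,0,0,0,12,-1],[0,0,0,0,0,4,-1],[0,0,0,0,0,0,-0.1],[0,0,0,0,0,0,-0.1],[0,0,0,0,0,0,-0.18],[0,0,0,0,0,0,-0.18],[0,0,0,0,0,0,-0.18]]' 30
```

```text
time: 4.7
position: [0.5109, -0.2227, 0.0922]
ee_rot: [0.002, 0.12, 0.993, -0.001]
wrist_force: [0.6, 1.1, 6.8]
grip_width: 0.0505
finger_force: 6.4
```

```bash
python3 -m creep '[[0,0,0,0,0,-5,-0.18],[0,0,0,0,0,-15,-0.18],[0,0,0,0,0,-25,-0.18],[0,0,0,0,0,-30,-0.18],[0,0,0,0,0,-30,-0.18],[0,0,0,0,0,-15,-0.18],[0,0,0,0,0,0,-0.18]]'
python3 -m creep '[[0,0,0,-5,15,0,-0.18],[0,0,0,-10,30,0,-0.18],[0,0,0,-10,30,0,-0.18],[0,0,0,-10,30,0,-0.18],[0,0,0,-10,30,0,-0.18],[0,0,0,-10,27,0,-0.18],[0,0,0,-5,15,0,-0.18],[0,0,0,0,0,0,-0.18],[0,0,0,0,0,0,-0.18],[0,0,0,0,0,0,-0.18]]'
python3 - <<'E'
from h import *
m,im=shot('wrist','w4');print(proj(m,[.5633,-.0528,.084]),proj(m,[.5696,-.0235,.084]),state()['wrist_force'])
u,v=proj(m,[.5696,-.0235,.084]).astype(int);x0,y0=u-100,v-50;print(x0,y0)
cv2.imwrite('pics/c4.png',cv2.resize(im[y0:y0+150,x0:x0+200],None,fx=4,fy=4,interpolation=cv2.INTER_CUBIC))
E
```

```text
time: 5.4
position: [0.5111, -0.2227, 0.2137]
ee_rot: [0.003, 0.12, 0.993, -0.001]
wrist_force: [0.2, -0.5, -1.3]
grip_width: 0.0503
finger_force: 5.5
time: 6.4
position: [0.6096, -0.0651, 0.2096]
ee_rot: [-0.001, 0.121, 0.993, -0.0]
wrist_force: [-0.4, -0.5, -2.0]
grip_width: 0.0507
finger_force: 5.5
[262.44990071 133.51950662] [297.60927484 132.80239681] [ 0.1216047  -1.02567666 -1.37564625]
197 82
```

View pics/c4.png

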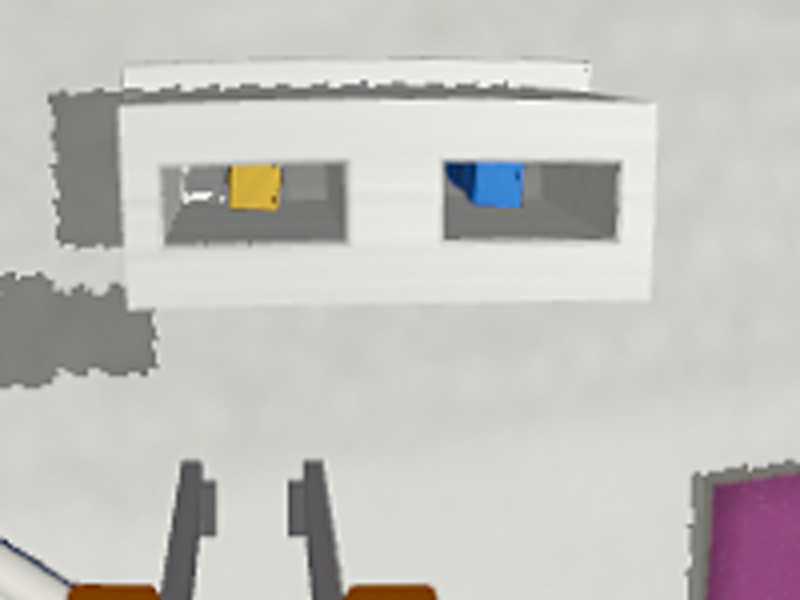

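Run:
```python
from fit import *
from scipy.spatial.transform import Rotation as Ro
M=load('w4');t=lambda L:[np.array([197+x/4,82+y/4]) for x,y in L]
B=t([(119,102),(656,102),(651,300),(129,308)]);K=t([(160,161),(348,161),(348,242),(165,244)])
print('block',fit(M,B,rect(.044,.116),[.57,-.023,.084,-.22]),np.mean([atz(M,*p,.084) for p in B],0))
print('pocket',fit(M,K,rect(.017,.039),[.563,-.053,.084,-.22]),np.mean([atz(M,*p,.084) for p in K],0))
h=t([(230,210),(280,210),(255,186)])
print('head low edge z.048',[atz(M,*p,.048).round(4) for p in h])
s=state();w,x,y,z=s['ee_rot'];R=Ro.from_quat([x,y,z,w]).as_matrix();print(R.round(3))
for p in t([(181,461),(325,461),(202,461),(304,461)]):
    print('tip',atz(M,*p,s['position'][2]-.0872).round(4))
a=np.mean([atz(M,*p,s['position'][2]-.0872) for p in t([(181,461),(325,461)])],0)
print('tongs origin',a-.005*R[:,0],'TCP',s['position'])
P=np.mean([atz(M,*p,.084) for p in K],0);T=a-.005*R[:,0]
print('tip->pocket in tool',R.T@(P-T)*1000, 'head yaw edge',)
```

```text
block (array([ 0.5687, -0.0247,  0.0839, -0.2171]), np.float64(0.28)) [ 0.56867923 -0.02473785  0.084     ]
pocket (array([ 0.5616, -0.0538,  0.0876, -0.231 ]), np.float64(0.29)) [ 0.56206297 -0.05392007  0.084     ]
head low edge z.048 [array([ 0.5671, -0.0613,  0.048 ]), array([ 0.57  , -0.0496,  0.048 ]), array([ 0.5628, -0.054 ,  0.048 ])]
[[-0.971  0.24  -0.001]
 [ 0.24   0.971 -0.   ]
 [ 0.001 -0.    -1.   ]]
tip [ 0.6017 -0.0783  0.1228]
tip [ 0.6082 -0.0517  0.1228]
tip [ 0.6026 -0.0744  0.1228]
tip [ 0.6072 -0.0556  0.1228]
tongs origin [ 0.60979154 -0.06619504  0.12276641] TCP [ 0.60970322 -0.06523619  0.20996984]
tip->pocket in tool [49.25284237  0.48707943 38.8000787 ] head yaw edge
```

```bash
python3 -m creep '[[0,0,0,10,0,0,-0.18],[0,0,0,20,0.5,0,-0.18],[0,0,0,15,0,0,-0.18],[0,0,0,4,0,0,-0.18],[0,0,0,0,0,10,-0.18],[0,0,0,0,0,14,-0.18],[0,0,0,0,0,8,-0.18],[0,0,0,0,0,0,-0.18],[0,0,0,0,0,0,-0.18]]'
```

```text
time: 7.35
position: [0.5628, -0.0523, 0.1775]
ee_rot: [-0.001, 0.12, 0.993, 0.0]
wrist_force: [0.4, 0.2, -1.3]
grip_width: 0.0506
finger_force: 5.5
```

```bash
python3 -m creep '[[0,0,0,0,0,6,-0.18],[0,0,0,0,0,8,-0.18],[0,0,0,0,0,8,-0.18],[0,0,0,0,0,6,-0.18],[0,0,0,0,0,0,-0.18]]'
python3 -m creep '[[0,0,0,0,0,6,-0.18],[0,0,0,0,0,6,-0.18],[0,0,0,0,0,5,-0.18],[0,0,0,0,0,3,-0.18],[0,0,0,0,0,2,-0.18],[0,0,0,0,0,0,-0.18],[0,0,0,0,0,0,-0.18]]'
```

```text
time: 7.85
position: [0.5619, -0.052, 0.1486]
ee_rot: [-0.001, 0.12, 0.993, 0.0]
wrist_force: [-0.0, -0.1, -1.7]
grip_width: 0.0503
finger_force: 5.5
time: 8.55
position: [0.5629, -0.0523, 0.1285]
ee_rot: [0.0, 0.12, 0.993, -0.0]
wrist_force: [0.5, -0.4, -0.7]
grip_width: 0.0501
finger_force: 5.5
```

```bash
python3 -m creep '[[0,0,0,0,0,0.7,-0.18],[0,0,0,0,0,0,-0.1],[0,0,0,0,0,0,0],[0,0,0,0,0,0,0.1],[0,0,0,0,0,0,0.1],[0,0,0,0,0,0,0.1]]' 30
```

```text
time: 9.15
position: [0.5631, -0.0524, 0.1281]
ee_rot: [0.0, 0.12, 0.993, -0.0]
wrist_force: [0.2, -0.3, 2.5]
grip_width: 0.0414
finger_force: 30.6
```

```bash
python3 -m creep '[[0,0,0,0,0,0,0.0],[0,0,0,0,0,0,0.0],[0,0,0,0,0,0,0.0]]'; python3 -m creep '[[0,0,0,0,0,0,-0.03],[0,0,0,0,0,0,-0.03],[0,0,0,0,0,0,-0.03]]'
```

```text
time: 9.45
position: [0.563, -0.0523, 0.1279]
ee_rot: [0.0, 0.12, 0.993, -0.0]
wrist_force: [0.1, 0.0, 1.6]
grip_width: 0.0429
finger_force: 16.5
time: 9.75
position: [0.5624, -0.0521, 0.127]
ee_rot: [-0.001, 0.12, 0.993, 0.0]
wrist_force: [0.3, -0.5, -0.3]
grip_width: 0.0441
finger_force: 8.3
```

```bash
python3 -m creep '[[0,0,0,0,0,0,0.1],[0,0,0,0,0,0,0.1],[0,0,0,0,0,-3,0.1],[0,0,0,0,0,-8,0.1],[0,0,0,0,0,-15,0.1],[0,0,0,0,0,-20,0.1],[0,0,0,0,0,-25,0.1],[0,0,0,0,0,-25,0.1],[0,0,0,0,0,-15,0.1],[0,0,0,0,0,0,0.1],[0,0,0,0,0,0,0.1],[0,0,0,0,0,0,0.1]]'
```

```text
time: 10.95
position: [0.562, -0.0521, 0.2369]
ee_rot: [-0.001, 0.12, 0.993, 0.0]
wrist_force: [-0.1, 0.3, -1.8]
grip_width: 0.0421
finger_force: 30.6
```

```bash
python3 -m creep '[[0,0,0,5,15,-15,0.1],[0,0,0,12,34,-15,0.1],[0,0,0,13,36,0,0.1],[0,0,0,13,36,0,0.1],[0,0,0,13,36,0,0.1],[0,0,0,13,36,0,0.1],[0,0,0,13,36,0,0.1],[0,0,0,12,34,0,0.1],[0,0,0,9,25,0,0.1],[0,0,0,0,0,15,0.1],[0,0,0,0,0,15,0.1],[0,0,0,0,0,0,0.1]]'
python3 -m creep '[[0,0,0,0,0,0,0.1],[0,0,0,0,0,0,0.1],[0,0,0,0,0,0,0.1]]'
python3 - <<'E'
from h import *
m,im=shot('wrist','w5');u,v=proj(m,[.4726,.2665,.05]).astype(int);x0,y0=u-90,max(v-50,0);print(x0,y0,u,v)
cv2.imwrite('pics/c5.png',cv2.resize(im[y0:y0+150,x0:x0+180],None,fx=4,fy=4,interpolation=cv2.INTER_CUBIC))
E
```

```text
time: 12.15
position: [0.5295, 0.251, 0.2344]
ee_rot: [-0.003, 0.12, 0.993, -0.002]
wrist_force: [-0.9, -0.3, -0.9]
grip_width: 0.0415
finger_force: 30.9
time: 12.45
position: [0.532, 0.2515, 0.2395]
ee_rot: [0.001, 0.121, 0.993, 0.0]
wrist_force: [-0.8, 0.2, -1.1]
grip_width: 0.0417
finger_force: 30.9
171 62 261 112
```

View pics/c5.png

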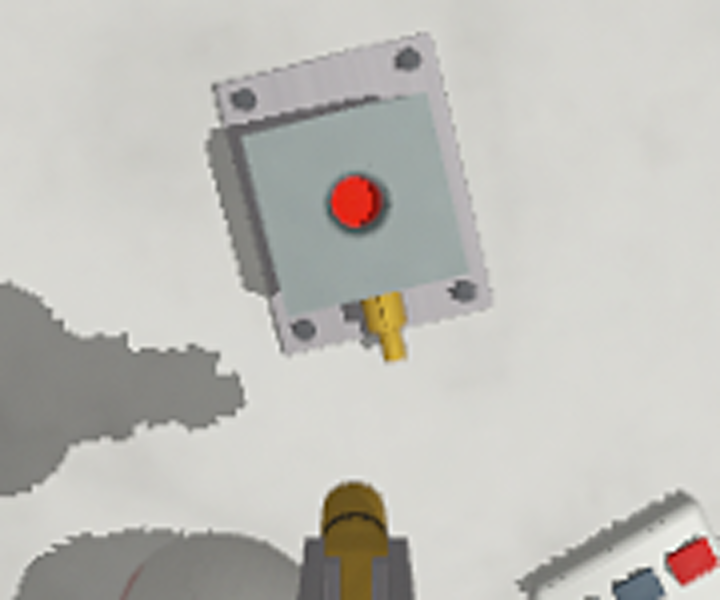

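```bash
cat > port.py <<'E'
from fit import *
from scipy.spatial.transform import Rotation as Ro
M=load('w5');t=lambda L:[np.array([171+x/4,62+y/4]) for x,y in L]
K=t([(243,136),(427,94),(469,274),(286,313)])
print('port',fit(M,K,rect(.05,.05),[.473,.266,.05,0.02]),np.mean([atz(M,*p,.05) for p in K],0))
b=atz(M,*t([(358,204)])[0],.05);print('bore',b)
R=Ro.from_matrix([[-.971,.2395,0],[.2395,.971,0],[0,0,-1]]).as_matrix();T=np.array([.532,.2515,.2395])
P=np.mean([atz(M,*p,.05) for p in K],0)
a=np.mean([atz(M,*p,T[2]-.0872) for p in t([(305,537),(410,537)])],0);O=a-.005*R[:,0]
f=[atz(M,*p,T[2]-.1239) for p in t([(353.5,483),(322,505),(385,505)])]
for n,p in [('tip origin',O),('TCP',T),('foot rim',f[0]),('L',f[1]),('R',f[2])]:print(n,p.round(4),'->bore tool mm',(R.T@((b+P)/2-p)*1000).round(1))
E
python3 port.py
```

```text
port (array([ 0.4729,  0.2652,  0.0453, -0.0157]), np.float64(0.23)) [0.47261799 0.26524125 0.05      ]
bore [0.47270371 0.26568554 0.05      ]
tip origin [0.5317 0.2507 0.1523] ->bore tool mm [ 60.9   0.2 102.3]
TCP [0.532  0.2515 0.2395] ->bore tool mm [ 61.   -0.7 189.5]
foot rim [0.5273 0.251  0.1156] ->bore tool mm [56.5  0.9 65.6]
L [0.5306 0.2431 0.1156] ->bore tool mm [61.6  7.9 65.6]
R [0.5339 0.2566 0.1156] ->bore tool mm [61.6 -6.  65.6]
```

```bash
python3 -m creep '[[0,0,0,12,0.6,0,0.1],[0,0,0,25,0,0,0.1],[0,0,0,18,0,0,0.1],[0,0,0,6.3,0,0,0.1],[0,0,0,0,0,15,0.1],[0,0,0,0,0,20,0.1],[0,0,0,0,0,15,0.1],[0,0,0,0,0,8,0.1],[0,0,0,0,0,0,0.1],[0,0,0,0,0,0,0.1],[0,0,0,0,0,0,0.1]]'
python3 - <<'E'
from h import *
s=state();print(s['position'],s['ee_rot'])
m,im=shot('wrist','w6');u,v=proj(m,[.4727,.2654,.05]).astype(int);x0,y0=u-40,v-50;print(x0,y0,u,v)
cv2.imwrite('pics/c6.png',cv2.resize(im[y0:y0+60,x0:x0+80],None,fx=9,fy=9,interpolation=cv2.INTER_CUBIC))
E
```

```text
time: 13.6
position: [0.4728, 0.2674, 0.1817]
ee_rot: [0.001, 0.12, 0.993, 0.0]
wrist_force: [0.3, -0.4, -1.9]
grip_width: 0.0415
finger_force: 30.9
[0.47282693 0.26743436 0.18167501] [7.87737105e-04 1.20176803e-01 9.92752093e-01 4.44750232e-04]
218 135 258 185
```

View pics/c6.png

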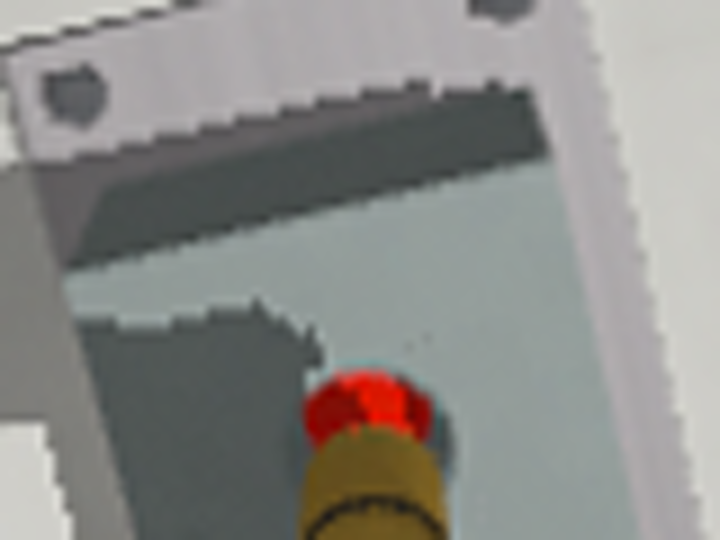

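Run:
```python
from h import *
M=load('w6');X=np.array([-.971,.2395,0]);Y=np.array([.2395,.971,0]);z=.1817-.1239
g=lambda u,v,z:atz(M,218+u/9,135+v/9,z)
b=g(370,357,.05)-.00825*X;print('bore',b, 'TCP diff',X@(b-[.4728,.2674,.05])*1000,Y@(b-[.4728,.2674,.05])*1000)
for r in(.005,.006,.007):
  f=g(372,428,z)-r*X;print('foot',r,f,'foot->bore x,y mm',X@(b-f)*1000,Y@(b-f)*1000)
c=g(370,430,.05);
K=[(62,270),(548,157)];print('port back corners',[g(*k,.05).round(4).tolist() for k in K])
p=np.array([g(*k,.05) for k in K]);d=p[1]-p[0];d/=np.linalg.norm(d);n=np.array([d[1],-d[0],0]);print('centre from edge',p.mean(0)+.025*n,np.linalg.norm(p[1]-p[0]))
```

```text
bore [0.47106069 0.26600901 0.05      ] TCP diff 1.3557327279206932 -1.7672128063788999
foot 0.005 [0.47281194 0.26578759 0.0578    ] foot->bore x,y mm 1.7534965763847572 -0.20442536903904285
foot 0.006 [0.47378294 0.26554809 0.0578    ] foot->bore x,y mm 2.753697826384758 -0.2044253690390393
foot 0.007 [0.47475394 0.26530859 0.0578    ] foot->bore x,y mm 3.753899076384758 -0.2044253690390357
port back corners [[0.447, 0.2405, 0.05], [0.4474, 0.2898, 0.05]]
centre from edge [0.47220016 0.26489689 0.05      ] 0.04931718248201362
```

```bash
python3 -m creep '[[0,0,0,1.2,-0.1,3,0.1],[0,0,0,0,0,3,0.1],[0,0,0,0,0,0,0.1],[0,0,0,0,0,0,0.1]]'
for i in 1 ; do python3 -m creep '[[0,0,0,0,0,1,0.1],[0,0,0,0,0,0.5,0.1],[0,0,0,0,0,0,0.1]]' ;python3 -m creep '[[0,0,0,0,0,0.5,0.1],[0,0,0,0,0,0.5,0.1],[0,0,0,0,0,0,0.1]]' ; done
```

```text
time: 14.05
position: [0.4708, 0.2674, 0.1745]
ee_rot: [-0.0, 0.12, 0.993, -0.0]
wrist_force: [-0.3, -0.8, -1.1]
grip_width: 0.0414
finger_force: 30.9
time: 14.35
position: [0.4708, 0.2674, 0.173]
ee_rot: [-0.0, 0.12, 0.993, -0.0]
wrist_force: [0.2, 0.5, -1.6]
grip_width: 0.0411
finger_force: 30.9
time: 14.65
position: [0.4708, 0.2674, 0.172]
ee_rot: [-0.0, 0.12, 0.993, -0.0]
wrist_force: [0.3, -0.4, -1.5]
grip_width: 0.0414
finger_force: 30.9
```

```bash
cat > ok.py <<'E'
import sys
from rig import state
s=state();sys.exit(1 if s['wrist_force'][2]>1.2 or abs(s['wrist_force'][:2]).max()>4 else 0)
E
C='python3 -m creep'; K='python3 ok.py'
{ $C '[[0,0,0,0,0,0.7,0.1],[0,0,0,0,0,0.7,0.1],[0,0,0,0,0,0,0.1]]' && $K && $C '[[0,0,0,0,0,0.7,0.1],[0,0,0,0,0,0.7,0.1],[0,0,0,0,0,0,0.1]]' && $K && $C '[[0,0,0,0,0,0.7,0.1],[0,0,0,0,0,0.7,0.1],[0,0,0,0,0,0,0.1]]' && $K && $C '[[0,0,0,0,0,0.7,0.1],[0,0,0,0,0,0.7,0.1],[0,0,0,0,0,0,0.1]]'; } | grep -E 'pos|wrist'
```

```text
position: [0.4708, 0.2674, 0.1706]
wrist_force: [0.2, -0.0, -0.0]
position: [0.4708, 0.2674, 0.1692]
wrist_force: [0.0, -1.2, -1.8]
position: [0.4708, 0.2674, 0.1678]
wrist_force: [1.0, 0.4, -0.8]
position: [0.4708, 0.2674, 0.1663]
wrist_force: [0.7, 0.0, -1.0]
```

```bash
C='python3 -m creep'; K='python3 ok.py'
{ $C '[[0,0,0,0,0,0.4,0.1],[0,0,0,0,0,0.4,0.1]]' && $K && $C '[[0,0,0,0,0,0.4,0.1],[0,0,0,0,0,0.4,0.1]]' && $K && $C '[[0,0,0,0,0,0.4,0.1],[0,0,0,0,0,0.4,0.1]]' && $K && $C '[[0,0,0,0,0,0.4,0.1],[0,0,0,0,0,0.4,0.1]]' && $K && $C '[[0,0,0,0,0,0.4,0.1],[0,0,0,0,0,0.4,0.1]]' && $K && $C '[[0,0,0,0,0,0.4,0.1],[0,0,0,0,0,0.4,0.1]]'&& $K && $C '[[0,0,0,0,0,0.4,0.1],[0,0,0,0,0,0.4,0.1]]'&& $K && $C '[[0,0,0,0,0,0.4,0.1],[0,0,0,0,0,0.4,0.1]]'&& $K && $C '[[0,0,0,0,0,0.4,0.1],[0,0,0,0,0,0.4,0.1]]'; } | grep -E 'pos|wrist'
```

```text
position: [0.4709, 0.2674, 0.1657]
wrist_force: [-0.2, -0.1, -2.2]
position: [0.4709, 0.2674, 0.1649]
wrist_force: [-0.4, 0.5, -1.4]
position: [0.4709, 0.2674, 0.1641]
wrist_force: [0.5, 1.4, -1.2]
position: [0.4709, 0.2674, 0.1633]
wrist_force: [0.4, -0.2, -1.8]
position: [0.4709, 0.2674, 0.1625]
wrist_force: [0.2, 0.8, -1.4]
position: [0.4709, 0.2674, 0.1617]
wrist_force: [0.2, -0.3, -1.0]
position: [0.4709, 0.2674, 0.1609]
wrist_force: [-0.1, -0.3, -1.6]
position: [0.471, 0.2674, 0.1603]
wrist_force: [-0.7, -0.3, 0.4]
position: [0.4712, 0.2675, 0.16]
wrist_force: [-0.5, -0.1, 3.2]
```

```bash
{ python3 -m creep '[[0,0,0,0,0,0,0.1]]'; python3 -m creep '[[0,0,0,0,0,0,0.1]]'; python3 -m creep '[[0,0,0,0,0,0,0.1]]'; }| grep -E 'pos|wrist|width'
```

```text
position: [0.4712, 0.2675, 0.16]
wrist_force: [-1.1, -1.1, 2.7]
grip_width: 0.0417
position: [0.4712, 0.2675, 0.1599]
wrist_force: [0.1, -1.2, 3.4]
grip_width: 0.0414
position: [0.4711, 0.2675, 0.1599]
wrist_force: [-0.5, -0.9, 4.5]
grip_width: 0.0416
```

```bash
{ python3 -m creep '[[0,0,0,0,0,0.3,0.1],[0,0,0,0,0,0,0.1]]'; python3 -m creep '[[0,0,0,0,0,0,0.1],[0,0,0,0,0,0,0.1]]'; python3 -m creep '[[0,0,0,0,0,0,0.1],[0,0,0,0,0,0,0.1]]';python3 -m creep '[[0,0,0,0,0,0,0.1],[0,0,0,0,0,0,0.1]]';python3 -m creep '[[0,0,0,0,0,0,0.1],[0,0,0,0,0,0,0.1]]'; }| grep -E 'pos|wrist|width'
```

```text
position: [0.4713, 0.2675, 0.1598]
wrist_force: [-1.6, -1.4, 5.4]
grip_width: 0.0413
position: [0.4712, 0.2675, 0.1597]
wrist_force: [-0.7, -1.3, 4.6]
grip_width: 0.0419
position: [0.4712, 0.2675, 0.1597]
wrist_force: [-0.3, -1.3, 6.2]
grip_width: 0.0414
position: [0.4712, 0.2675, 0.1597]
wrist_force: [-1.4, -1.5, 5.9]
grip_width: 0.0415
position: [0.4712, 0.2675, 0.1597]
wrist_force: [-0.8, -1.1, 5.0]
grip_width: 0.0417
```

```bash
python3 -m creep '[[0,0,0,0,0,-0.4,0.1],[0,0,0,0,0,0,0.0],[0,0,0,0,0,0,-0.06],[0,0,0,0,0,0,-0.12],[0,0,0,0,0,0,-0.18],[0,0,0,0,0,0,-0.18],[0,0,0,0,0,0,-0.18],[0,0,0,0,0,0,-0.18]]'; python3 -m creep '[[0,0,0,0,0,-3,-0.18],[0,0,0,0,0,-5,-0.18],[0,0,0,0,0,-10,-0.18],[0,0,0,0,0,-20,-0.18],[0,0,0,0,0,-30,-0.18],[0,0,0,0,0,-22,-0.18],[0,0,0,0,0,0,-0.18],[0,0,0,0,0,0,-0.18],[0,0,0,0,0,0,-0.18]]'
python3 - <<'E'
from h import *
m,im=shot('wrist','w7');mm,a=shot('side','s7');u,v=proj(mm,[.472,.265,.06]).astype(int)
c=cv2.resize(im[60:260,150:370],(330,300));d=cv2.resize(a[v-30:v+30,u-40:u+40],(400,300),interpolation=cv2.INTER_CUBIC)
M=cv2.cvtColor(im,cv2.COLOR_BGR2HSV);k=cv2.inRange(M,(12,120,60),(30,255,255));n,l,s,ce=cv2.connectedComponentsWithStats(k)
print([(s[i].tolist(),ce[i].round(1)) for i in range(1,n) if s[i][4]>25]);print(proj(m,[.4722,.2655,.05]),proj(m,[.4722,.2655,.08]))
cv2.imwrite('pics/c7.png',np.hstack([c,d]))
E
```

```text
time: 19.75
position: [0.4708, 0.2674, 0.1593]
ee_rot: [-0.0, 0.12, 0.993, -0.0]
wrist_force: [-0.3, -0.3, -1.4]
grip_width: 0.0502
finger_force: 5.5
time: 20.65
position: [0.4701, 0.2671, 0.2478]
ee_rot: [-0.001, 0.12, 0.993, -0.001]
wrist_force: [0.4, 0.1, -1.0]
grip_width: 0.0504
finger_force: 5.5
[([254, 163, 13, 19, 211], array([259.6, 172.6])), ([263, 190, 9, 12, 69], array([267.5, 194.8])), ([202, 228, 35, 75, 2136], array([220.1, 265.9])), ([283, 228, 35, 75, 2118], array([298.9, 265.9]))]
[260.30163518 169.6810183 ] [260.31872809 176.99139624]
```

```bash
python3 -m creep '[[0,0,0,-6,-18,0,-0.18],[0,0,0,-12,-36,0,-0.18],[0,0,0,-13,-38,0,-0.18],[0,0,0,-13,-38,0,-0.18],[0,0,0,-13,-38,0,-0.18],[0,0,0,-13,-38,0,-0.18],[0,0,0,-13,-38,0,-0.18],[0,0,0,-13,-38,0,-0.18],[0,0,0,-13,-38,0,-0.18],[0,0,0,-13,-38,0,-0.18],[0,0,0,-13,-38,0,-0.18],[0,0,0,-12,-36,0,-0.18]]'
python3 -m creep '[[0,0,0,-8,-24,0,-0.18],[0,0,0,-1,-10,0,-0.18],[0,0,0,0,0,0,-0.18],[0,0,0,0,0,0,-0.18],[0,0,0,0,0,0,-0.18]]'
```

```text
time: 21.95
position: [0.51, -0.1888, 0.2481]
ee_rot: [-0.001, 0.12, 0.993, 0.0]
wrist_force: [0.2, 0.8, -0.4]
grip_width: 0.0503
finger_force: 5.5
time: 22.45
position: [0.5112, -0.2211, 0.2492]
ee_rot: [-0.0, 0.119, 0.993, 0.0]
wrist_force: [0.5, -1.6, 0.2]
grip_width: 0.0506
finger_force: 5.5
```

```bash
python3 -m creep '[[0,0,0,0,-1,20,-0.18],[0,0,0,0,0,30,-0.18],[0,0,0,0,0,25,-0.18],[0,0,0,0,0,8,-0.18],[0,0,0,0,0,5,-0.18],[0,0,0,0,0,5,-0.18],[0,0,0,0,0,5,-0.18],[0,0,0,0,0,0,-0.18]]'; python3 ok.py && python3 -m creep '[[0,0,0,0,0,10,-0.18],[0,0,0,0,0,15,-0.18],[0,0,0,0,0,15,-0.18],[0,0,0,0,0,10,-0.18],[0,0,0,0,0,5,-0.18],[0,0,0,0,0,0,-0.18]]'
```

```text
time: 23.25
position: [0.5112, -0.2233, 0.1516]
ee_rot: [0.0, 0.12, 0.993, -0.0]
wrist_force: [-0.3, -0.2, -1.4]
grip_width: 0.0507
finger_force: 5.5
time: 23.85
position: [0.5103, -0.2229, 0.0949]
ee_rot: [-0.001, 0.12, 0.993, 0.0]
wrist_force: [0.7, -0.4, -0.8]
grip_width: 0.0506
finger_force: 5.5
```

```bash
C='python3 -m creep'; K='python3 ok.py'
{ $C '[[0,0,0,0,0,1,-0.18],[0,0,0,0,0,0,-0.18]]' && $K && $C '[[0,0,0,0,0,1,-0.18],[0,0,0,0,0,0,-0.18]]' && $K && $C '[[0,0,0,0,0,1,-0.18],[0,0,0,0,0,0,-0.18]]' && $K && $C '[[0,0,0,0,0,1,-0.18],[0,0,0,0,0,0,-0.18]]'; } | grep -E 'pos|wrist'
```

```text
position: [0.5115, -0.2236, 0.096]
wrist_force: [0.3, -0.2, -1.7]
position: [0.5112, -0.2234, 0.0948]
wrist_force: [-0.3, -0.6, -0.8]
position: [0.511, -0.2233, 0.0934]
wrist_force: [0.6, 0.7, -1.1]
position: [0.511, -0.2233, 0.0923]
wrist_force: [0.0, -0.2, -0.9]
```

```bash
C='python3 -m creep'; K='python3 ok.py'
{ $C '[[0,0,0,0,0,0.7,-0.18],[0,0,0,0,0,0,-0.18]]' && $K && $C '[[0,0,0,0,0,0.7,-0.18],[0,0,0,0,0,0,-0.18]]' && $K && $C '[[0,0,0,0,0,0.7,-0.18],[0,0,0,0,0,0,-0.18]]' && $K && $C '[[0,0,0,0,0,0.7,-0.18],[0,0,0,0,0,0,-0.18]]'; } | grep -E 'pos|wrist'
```

```text
position: [0.5113, -0.2234, 0.0922]
wrist_force: [-0.8, 1.2, 2.1]
```

```bash
python3 -m creep '[[0,0,0,0,0,0,-0.25],[0,0,0,0,0,0,-0.32],[0,0,0,0,0,0,-0.4],[0,0,0,0,0,0,-0.6],[0,0,0,0,0,0,-1],[0,0,0,0,0,0,-1],[0,0,0,0,0,0,-1],[0,0,0,0,0,0,-1]]'; python3 -m creep '[[0,0,0,0,0,-5,-1],[0,0,0,0,0,-15,-1],[0,0,0,0,0,-25,-1],[0,0,0,0,0,-35,-1],[0,0,0,0,0,-32,-1],[0,0,0,0,0,0,-1],[0,0,0,0,0,0,-1]]'
python3 - <<'E'
from h import *
m,im=shot('wrist','w8');mm,a=shot('side','s8');ms,b=shot('scene','sc8')
def cr(im,M,P,w,h,W,H):
    u,v=proj(M,P).astype(int);return cv2.resize(im[v-h:v+h,u-w:u+w],(W,H),interpolation=cv2.INTER_CUBIC)
r1=np.hstack([cr(im,m,[.512,-.221,.11],80,60,400,300),cr(a,mm,[.472,.265,.06],40,30,400,300)])
r2=np.hstack([cr(a,mm,[.512,-.221,.08],60,45,400,300),cr(b,ms,[.55,.05,.05],120,90,400,300)])
cv2.imwrite('pics/fin.png',np.vstack([r1,r2]));u,v=proj(m,[.512,-.221,.11]).astype(int);print(u-80,v-60)
E
```

```text
time: 25.65
position: [0.511, -0.2233, 0.0918]
ee_rot: [0.0, 0.12, 0.993, -0.0]
wrist_force: [-0.3, 0.8, -0.1]
grip_width: 0.0856
finger_force: 0.0
time: 26.35
position: [0.5118, -0.2237, 0.2062]
ee_rot: [0.002, 0.12, 0.993, -0.001]
wrist_force: [-0.2, -0.6, -0.6]
grip_width: 0.085
finger_force: 0.0
185 137
```

View pics/fin.png

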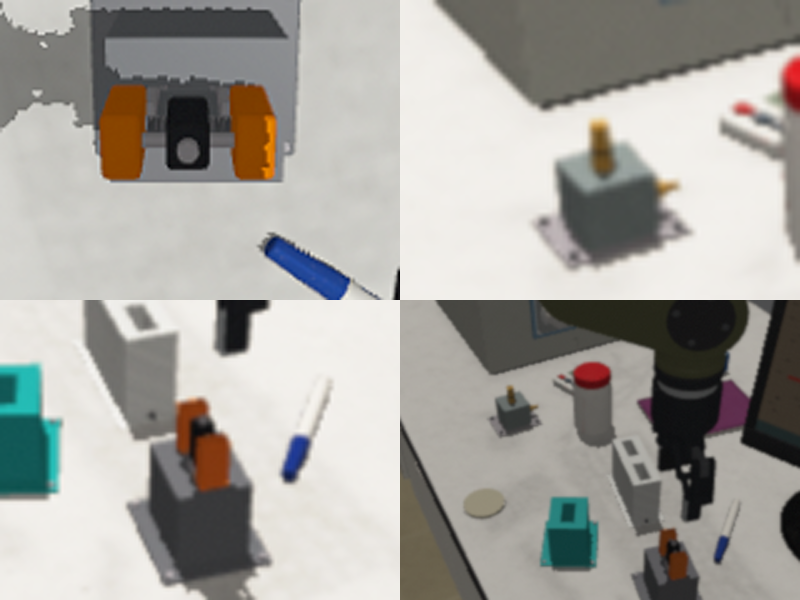

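The final view shows the tongs hung upright in the grey stand. The brass plug stands upright in the port's bore, and the pen and jar are where they were. I'm handing the job in.

```bash
python3 -c "from rig import close_job;print(close_job())"
```

```text
the job is handed in; nothing more can be done
None
```

The job is handed in at about 26 s of robot time (verdict not shown): the brass plug was pressed at about 7 N for about a second by the wrist sensor and stands in the port's bore, the tongs hang in their stand again, and nothing else was moved as far as I could see (the blue plug was not checked at the end).

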